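Load the cold tube with sample bottles

TASK

Load the two small square sample bottles lying on the table into the cold tube, one after the other, either end first. Lay the first in the open gutter and push it along until most of it is inside the tube while the second is still well away; then feed in the second behind it so that it pushes the first right home against the closed end, and let go.

Things in the scene. Friction and masses are not known exactly. Their poses are not given: they have to be found in the camera images.
- bottle_a_center (a point): Small square amber glass bottle, round aluminium cap, lying on its side on the table: 84 (with cap) x 36 x 36 mm, about 0.1 kg. Not the large square bottle (110 x 52 x 52 mm) nor the round jar of the same glass, too big for the tube. Point: its centre, half-way along and up (18 mm above what it lies on). x: long axis, towards the cap (26 mm wide, last 18 mm); z up.
- bottle_b_center (a point): The second such bottle, the same in size, look and axes (long axis x towards the cap); the two are interchangeable.
- mouth (a point): Mouth of the cold tube, a finned aluminium tube fixed on the table, square bore, clear roof, far end closed. Point: on the bore's axis in the plane of the mouth, 24 mm above the table, where a bottle's centre passes. x: level into the tube, z up. Bore 46 wide, 46 high, 146 mm deep, too low for fingers; floor 6 mm above the table; outside 88 wide, 56 high. With both home, bottle centres are at x = 104 and 20 mm.
- gutter (a point): Middle of the open gutter's floor, 62 mm before the mouth and 6 mm above the table; x into the tube. The gutter is 125 mm long, 46 mm wide at its floor, with low leaning sides 16 mm high above the table, 68 mm across: fingers pass above them, gripping a bottle's upper half or, shut, pushing it from behind. Wings 50 mm high flare from 46 mm apart at the mouth to 74 mm apart 20 mm before it.
There are look-alikes about, which are no part of the job. What is shaped like the part that bears bottle_b_center but green or yellow is not meant.

How it is judged:
By the outcome, as a careful person would: the job done as asked, in the order asked, and still so for the second after the job is handed in, with the robot touching nothing.
It also fails if it takes over 72 s, if anything falls off the work surface, if the arm or the gripper's body presses on something with over 40 N, if the wrist force passes 120 N, or if a joint passes its speed limit or range.

ROBOT

A 6-joint arm with a two-finger parallel gripper is mounted at the origin on the work surface. World frame = base frame: x ahead of the robot, y to its left, z up, the work surface at z = 0. Lengths are in m, angles in rad, forces in N, time in s.
With the tool pointing down it reaches from about 0.3 to 0.825 m from the base axis. Payload 5.4 kg.
Tool frame: the origin (TCP) lies midway between the tips of the shut fingers; the grasp point (between the pads) lies robot.hold_point_z behind it (robot.hold_point_z is the distance from the TCP to the grasp point, in m); z points along the fingers, y is the direction in which the jaws open and shut (so a half turn about z gives the same grasp; the last joint's range is limited). The gripper opens to 92 mm and grips with 3 to 60 N. Pads are 20 mm wide; open, the fingers measure 128 mm over their backs; the gripper's body (75 mm by 189 mm) begins 69 mm behind the grasp point.
Start: joints at [1.124, 0.158, 1.597, -0, 1.386, -0.21], TCP at [0.135, 0.559, 0.215] pointing down, gripper open.
Joint ranges: [-2.91, 2.91], [-0.94, 2.29], [0.18, 2.7], [-1.29, 4.43], [0.17, 2.64], [-3, 3]. Speed limits (rad/s): [2.57, 2.57, 3.14, 3.14, 3.14, 3.14].

INTERFACE

Orientations are given as a 3x3 rotation matrix whose columns are the frame's x, y, z axes.
In Python, from bench import robot gives the robot as it stands.
- The arm moves only by the tool arm_command, never from a script. Its arguments are lists of equal length, an entry for each row: "translation": the shift along the world's x, y, z in m, a list of three; "spin": the turn about the world's z in degrees. A call has 1 to 20 rows; each row shifts and turns the pose as measured when the row begins; what a row does not reach is not made up. A row lasts 1/10 s, in which the tool goes at most 50 mm and 8.59 degrees, less where a joint would pass 70% of its speed; a pose out of reach is approached as far as the arm can. A call is refused whole if a number of a shift passes 0.05 or a number of a turn 8.59, either way. A call with a gripper value outside its range is refused whole. "jaw" is the closure, from 0 (fully open) to 1 (shut), set as the call begins (left out, the last holds). The fingers move at their own pace and stop on an object; the grip force is fixed at half the most. Time passes only in rows, so rows that do not move let the fingers close. It gives the time, the measured TCP pose, the force and the opening at its end, in the units of the state.
- robot.get_state(): the state, without advancing time (a new reading comes with each control period).
- robot.get_image(name): name is "side" or "top"; returns the picture (400x640x3 uint8, red, green, blue); there is no depth.
- robot.camera_model(name): a dict with "camera_matrix" (3x3 intrinsics, pixels), "k1" (the pictures are not rectified: a ray, as slopes to the right and down, at radius r is drawn at 1 + k1 r^2 times it, then the intrinsics apply), "cam_to_world" (4x4, takes a point from camera to world coordinates). Camera axes: x right, y down, z forward; pixel columns grow to the right and rows downward; lengths in m; the calibration is good to about 2 mm. A picture is of the moment at which its call begins. camera_model takes no time and is no camera call.
- robot.hand_in(): hands the job in, once; it reports no verdict.
The state is a dict: "time": time; "joint_pos": joint angles; "dq": joint speeds; "joint_efforts": joint torques, N m; "position": TCP position; "tcp_rot": TCP orientation; "force": force on the tool from outside, world axes, zero at the start; "wrist_torque": the same for the moment, N m; "width": finger opening in m.
Only numpy, scipy, OpenCV 4.12 (cv2) and the standard library are available. Lean on these libraries where they do the work, as an engineer would, in place of code of your own. Each camera call takes 0.05 s, during which the arm holds its last target.

## Working session

There is one attempt and no reset: what is moved stays moved. The work goes in short steps, Python scripts to look and compute and a tool call to move; the robot and the scene stay as the last step left them, time stands still between calls to the robot, and variables do not carry over. Pictures are saved under pics/ and viewed, and the job is handed in when it is done.

Besides the shell and the picture viewer there is one more tool, called after "Emit:" in YAML: its name, and indented under it one key for each argument. arm_command: Moves the arm, as the interface text tells. Its arguments: {"type":"object","properties":{"translation":{"type":"array","items":{"type":"array","items":{"type":"number"}}},"spin":{"type":"array","items":{"type":"number"}},"jaw":{"type":"number"}},"required":["translation","spin"]}

```bash
mkdir -p pics; ls; python3 - <<'E'
from bench import robot
import cv2,numpy as np
for n in("top","side"):
    im=robot.get_image(n); cv2.imwrite(f"pics/{n}0.png",im[:,:,::-1])
    m=robot.camera_model(n); print(n,np.round(m["camera_matrix"],1).tolist(),m["k1"],np.round(m["cam_to_world"],4).tolist())
s=robot.get_state(); print(s); print(robot.hold_point_z)
E
```

```text
pics
top [[503.7, 0.0, 308.0], [0.0, 503.7, 206.3], [0.0, 0.0, 1.0]] -0.032198753057463614 [[0.0146, -0.9917, 0.1281, 0.3629], [-0.9997, -0.0121, 0.0205, 0.0236], [-0.0188, -0.1283, -0.9916, 1.1063], [0.0, 0.0, 0.0, 1.0]]
side [[386.0, 0.0, 319.2], [0.0, 386.0, 196.1], [0.0, 0.0, 1.0]] 0.026114303080135983 [[0.7213, -0.5333, 0.442, 0.1334], [-0.6926, -0.5465, 0.4708, -0.3332], [-0.0095, -0.6457, -0.7635, 0.6958], [0.0, 0.0, 0.0, 1.0]]
{'time': 0.1, 'joint_pos': array([ 1.12392152e+00,  1.58970466e-01,  1.59805862e+00,  1.14986555e-05,
        1.38621587e+00, -2.10096718e-01]), 'dq': array([ 0.00136752,  0.00034264, -0.00266177,  0.00157891,  0.00022608,
       -0.00124859]), 'joint_efforts': array([ 4.43394438e-04, -3.86507750e+01, -3.22959459e+01,  7.03794113e-02,
        3.40213033e-02, -8.63980972e-05]), 'position': array([0.13465143, 0.55844716, 0.21375001]), 'tcp_rot': array([[-9.72098164e-01,  2.34573306e-01, -7.24237576e-04],
       [ 2.34574154e-01,  9.72097094e-01, -1.48517085e-03],
       [ 3.55647807e-04, -1.61361928e-03, -9.99998635e-01]]), 'force': array([0.00654669, 0.09560488, 0.49724801]), 'wrist_torque': array([-0.01216669,  0.00592399, -0.02055792]), 'width': 0.09165241714516753}
0.0187
```

View pics/top0.png

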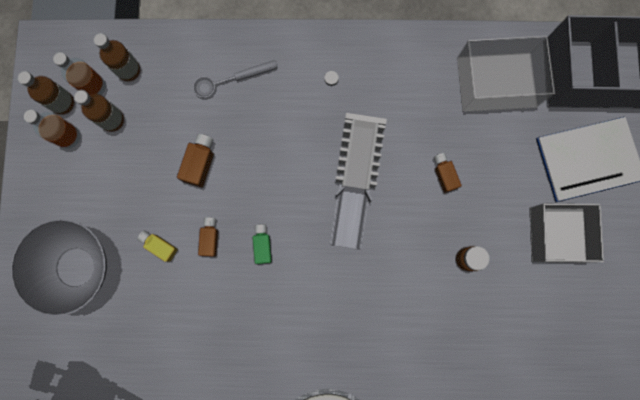

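View pics/side0.png

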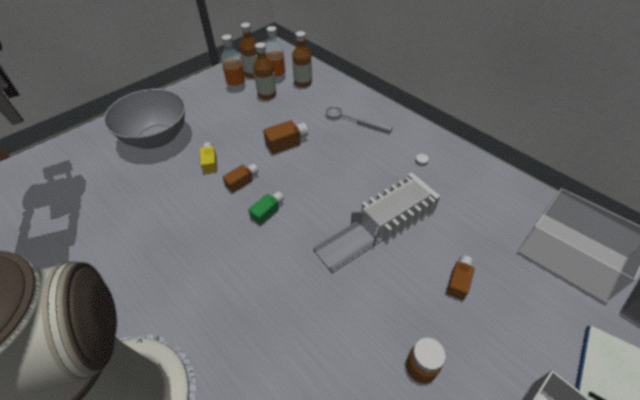

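The top view shows these candidates:
- Small amber bottles at about (207,238) and (447,173). These fit the description.
- A large square bottle at (195,160), too big.
- A round jar at (472,258).
- Yellow (158,247) and green (262,246) look-alikes, excluded by colour.

I'll confirm with one enlarged crop and measure at the same time.

```bash
cat > h.py <<'E'
import cv2,numpy as np
from bench import robot
def ray(n,uv):
    m=robot.camera_model(n);K=m["camera_matrix"];k=m["k1"];T=np.array(m["cam_to_world"])
    d=cv2.undistortPoints(np.array(uv,float).reshape(-1,1,2),np.array(K),np.array([k,0,0,0,0.])).reshape(-1,2)
    D=np.c_[d,np.ones(len(d))]@T[:3,:3].T
    return T[:3,3],D
def plane(n,uv,z):
    o,D=ray(n,uv); return o+D*((z-o[2])/D[:,2])[:,None]
def proj(n,P):
    m=robot.camera_model(n);T=np.linalg.inv(np.array(m["cam_to_world"]))
    return cv2.projectPoints(np.array(P,float).reshape(-1,1,3),cv2.Rodrigues(T[:3,:3])[0],T[:3,3],np.array(m["camera_matrix"]),np.array([m["k1"],0,0,0,0.]))[0].reshape(-1,2)
E
python3 - <<'E'
import cv2,numpy as np
from h import *
im=cv2.imread("pics/top0.png")
c=lambda x,y,w,h,s:cv2.resize(im[y:y+h,x:x+w],None,fx=s,fy=s,interpolation=cv2.INTER_CUBIC)
cv2.imwrite("pics/crop0.png",np.hstack([c(170,205,50,60,6)[:,:],c(425,145,50,60,6)]))
cv2.imwrite("pics/crop_tube.png",c(320,105,80,150,4))
hsv=cv2.cvtColor(im,cv2.COLOR_BGR2HSV)
mk=cv2.inRange(hsv,(5,130,60),(15,255,255))
n,l,st,ce=cv2.connectedComponentsWithStats(mk)
for i in range(1,n):
    if st[i,4]>80:
        p=np.argwhere(l==i)[:,::-1].astype(np.float32)
        print(st[i],ce[i],cv2.minAreaRect(p), hsv[int(ce[i][1]),int(ce[i][0])])
E
```

```text
[101  41  23  23 326] [113.27300613  53.55214724] ((112.0, 52.0), (22.0, 22.0), 90.0) [ 13 164  70]
[ 28  77  25  24 331] [41.58610272 89.04229607] ((40.85294723510742, 88.4117660522461), (19.57477569580078, 24.75435447692871), 42.27368927001953) [ 13 169  65]
[ 82  94  25  25 346] [ 95.73699422 107.4132948 ] ((95.03846740722656, 106.69229888916016), (21.355958938598633, 24.961509704589844), 33.6900634765625) [ 14 162  71]
[ 48 117  18  25  86] [ 59.47674419 131.45348837] ((58.4000129699707, 130.70001220703125), (11.180339813232422, 25.043960571289062), 26.56505012512207) [ 14 129  73]
[178 143  32  41 855] [193.39649123 163.0374269 ] ((193.35000610351562, 162.94998168945312), (22.135942459106445, 38.8960075378418), 18.434947967529297) [ 13 161 109]
[438 162  23  29 429] [448.56410256 175.52680653] ((448.4827575683594, 175.20689392089844), (28.968473434448242, 15.227017402648926), 68.19859313964844) [ 13 164 107]
[199 227  17  29 442] [206.9841629  241.16289593] ((207.0, 241.0), (28.0, 16.0), 90.0) [ 13 155 115]
```

View pics/crop0.png

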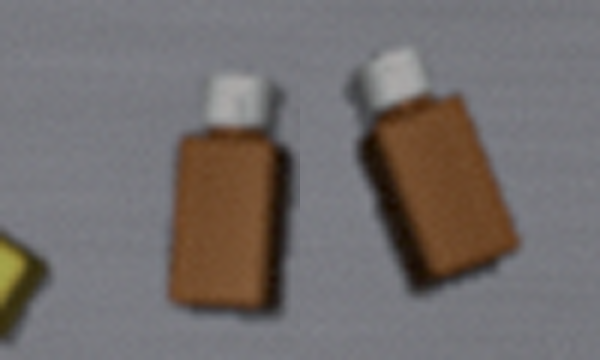

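View pics/crop_tube.png

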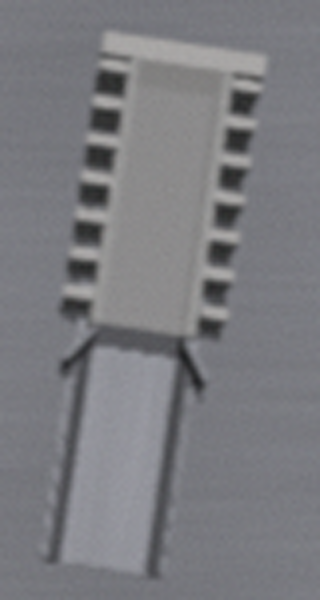

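The crop shows two small square amber bottles with aluminium caps. Each body measures about 16x28 px, against 22x39 px for the large one. The tube runs up the image: gutter near (350,220), mouth near (355,190).

```bash
python3 - <<'E'
from h import *
def px(c,x,y,s): c=np.array(c,float); return (c+.5)/s-.5+[x,y]
A=px([(183,137),(275,143),(268,306),(172,300)],170,205,6)
B=px([(80,122),(165,97),(220,243),(135,278)],425,145,6)
for n,q in(("A",A),("B",B)):
    P=plane("top",q,.036); ax=(P[0]+P[1]-P[2]-P[3])[:2]; L=np.linalg.norm(ax)/2; ax/=2*L
    bc=P.mean(0)[:2]; c=bc+ax*.009
    print(n,"bodyctr",bc.round(4),"ctr",c.round(4),"yaw",np.degrees(np.arctan2(ax[1],ax[0])).round(1),"L",L.round(4),"W",np.linalg.norm(P[0]-P[1]).round(4), np.linalg.norm(P[3]-P[2]).round(4))
g=plane("top",px([(90,350),(178,358),(148,573),(62,562)],320,105,4),.006)
print("floor",g.round(4))
t=plane("top",px([(103,32),(267,55)],320,105,4),.056);print("back",t.round(4),np.linalg.norm(t[0]-t[1]))
r=plane("top",px([(132,62),(222,72),(190,335),(93,323)],320,105,4),.056);print("roof",r.round(4))
f1=(g[0]+g[1])/2;f2=(g[2]+g[3])/2;d=f1-f2
print("yaw gutter",np.degrees(np.arctan2(d[1],d[0])),"end",f2)
r1=(r[0]+r[1])/2;r2=(r[2]+r[3])/2;d=r1-r2;print("roof yaw",np.degrees(np.arctan2(d[1],d[0])),r2, t.mean(0), np.linalg.norm(d))
E
python3 - <<'E'
import cv2
im=cv2.imread("pics/side0.png")
cv2.imwrite("pics/scrop.png",cv2.resize(im[165:280,305:445],None,fx=5,fy=5,interpolation=cv2.INTER_CUBIC))
E
```

```text
A bodyctr [0.4228 0.2604] ctr [0.4318 0.2602] yaw -0.9 L 0.058 W 0.0332 0.0344
B bodyctr [ 0.5719 -0.2582] ctr [ 0.5805 -0.2553] yaw 18.6 L 0.0579 W 0.0323 0.0334
floor [[ 0.5374 -0.0285  0.006 ]
 [ 0.5335 -0.077   0.006 ]
 [ 0.415  -0.0607  0.006 ]
 [ 0.4203 -0.0139  0.006 ]]
back [[ 0.7029 -0.0321  0.056 ]
 [ 0.691  -0.1202  0.056 ]] 0.08888953658245786
roof [[ 0.6864 -0.0478  0.056 ]
 [ 0.6813 -0.096   0.056 ]
 [ 0.5381 -0.0787  0.056 ]
 [ 0.5439 -0.0276  0.056 ]]
yaw gutter -7.440834711632339 end [ 0.41765243 -0.03733889  0.006     ]
roof yaw -7.478729729372839 [ 0.54101106 -0.0531637   0.056     ] [ 0.6969614  -0.07618537  0.056     ] 0.14406326596474447
```

View pics/scrop.png

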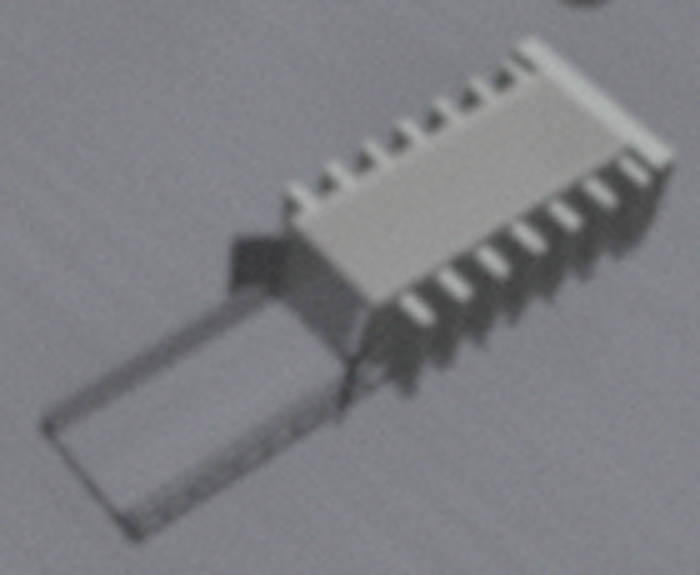

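The two views agree on the tube. The mouth is at about (0.541,-0.053), yaw -7.45°, and the gutter end is at (0.418,-0.037). Bottle A's body centre is (0.423,0.260), yaw -0.9°. Bottle B's is (0.572,-0.258), yaw 18.6°. I'll load A first, cap first.

Emit:
arm_command:
  translation:
    - [0.029,-0.03,0]
    - [0.029,-0.03,0]
    - [0.029,-0.03,0]
    - [0.029,-0.03,0]
    - [0.029,-0.03,-0.01]
    - [0.029,-0.03,-0.01]
    - [0.029,-0.03,-0.01]
    - [0.029,-0.03,-0.01]
    - [0.029,-0.03,-0.01]
    - [0.029,-0.03,-0.01]
    - [0,0,0]
    - [0,0,0]
  spin: [1.3,1.3,1.3,1.3,1.3,1.3,1.3,1.3,1.3,1.3,0,0]
  jaw: 0.3

```text
time: 1.3
position: [0.43, 0.2439, 0.1474]
tcp_rot: [[-1.0, -0.002, -0.005], [-0.002, 1.0, -0.004], [0.005, -0.004, -1.0]]
force: [-0.4, -0.5, -0.8]
width: 0.0643
```

Emit:
arm_command:
  translation:
    - [-0.007,0.016,-0.02]
    - [0,0,0]
    - [0,0,-0.02]
    - [0,0,-0.02]
    - [0,0,-0.01]
    - [0,0,0]
  spin: [-1,0,0,0,0,0]

```text
time: 1.9
position: [0.4218, 0.2641, 0.0796]
tcp_rot: [[-1.0, 0.007, -0.0], [0.007, 1.0, -0.002], [0.0, -0.002, -1.0]]
force: [0.7, -1.0, -0.5]
width: 0.0645
```

```bash
python3 - <<'E'
from h import *
im=robot.get_image("top");a=im[180:300,130:290,::-1]
im2=robot.get_image("side");b=im2[110:230,170:330,::-1]
cv2.imwrite("pics/a1.png",np.hstack([cv2.resize(i,None,fx=2.5*.99,fy=2.5*.99,interpolation=cv2.INTER_CUBIC) for i in(a,b)]))
s=robot.get_state();print(s["position"].round(4),s["tcp_rot"].round(3).tolist())
E
```

```text
[0.423  0.2643 0.081 ] [[-1.0, 0.007, 0.002], [0.007, 1.0, -0.002], [-0.002, -0.002, -1.0]]
```

View pics/a1.png

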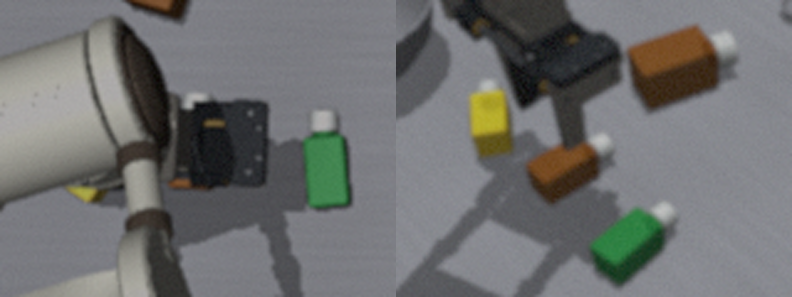

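In the side crop the finger is just above the amber bottle, with yellow and green clear. I'll shift 4 mm in y and descend.

Emit:
arm_command:
  translation:
    - [0,-0.004,-0.02]
    - [0,0,-0.02]
    - [0,0,-0.015]
    - [0,0,-0.008]
    - [0,0,0]
  spin: [0,0,0,0,0]

```text
time: 2.5
position: [0.4287, 0.2623, 0.0233]
tcp_rot: [[-1.0, 0.005, 0.015], [0.005, 1.0, 0.002], [-0.015, 0.002, -1.0]]
force: [0.1, -0.2, 0.2]
width: 0.0643
```

Emit:
arm_command:
  translation:
    - [-0.004,-0.002,-0.006]
    - [0,0,0]
    - [0,0,0]
  spin: [0,0,0]

```text
time: 2.8
position: [0.4262, 0.2608, 0.0194]
tcp_rot: [[-1.0, 0.005, 0.019], [0.005, 1.0, 0.003], [-0.019, 0.003, -1.0]]
force: [0.7, 0.4, 0.7]
width: 0.0643
```

Emit:
arm_command:
  translation:
    - [0,0,0]
    - [0,0,0]
    - [0,0,0]
    - [0,0,0]
    - [0,0,0]
  spin: [0,0,0,0,0]
  jaw: 1.0

```text
time: 3.3
position: [0.4272, 0.2612, 0.0207]
tcp_rot: [[-1.0, 0.005, 0.021], [0.005, 1.0, 0.004], [-0.021, 0.004, -1.0]]
force: [-0.2, 1.0, -0.5]
width: 0.036
```

Emit:
arm_command:
  translation:
    - [0,0,0.02]
    - [0,0,0.03]
    - [0,0,0.03]
    - [0.005,-0.02,0.01]
    - [0.006,-0.03,0]
    - [0.006,-0.03,0]
    - [0.006,-0.03,0]
    - [0.006,-0.03,0]
    - [0.006,-0.03,0]
    - [0.006,-0.03,0]
    - [0.006,-0.03,0]
    - [0.005,-0.03,0]
    - [0,-0.02,0]
    - [0,-0.01,0]
    - [0,0,0]
    - [0,0,0]
  spin: [0,0,0,-0.7,-0.7,-0.7,-0.7,-0.7,-0.7,-0.7,-0.7,-0.7,-0.7,0,0,0]

```text
time: 4.9
position: [0.4764, -0.0401, 0.1123]
tcp_rot: [[-0.991, 0.129, 0.017], [0.129, 0.992, 0.001], [-0.017, 0.003, -1.0]]
force: [-0.3, -0.6, -1.2]
width: 0.0359
```

Emit:
arm_command:
  translation:
    - [0.003,-0.005,-0.01]
    - [0,0,-0.02]
    - [0,0,-0.015]
    - [0,0,-0.005]
    - [0,0,0]
  spin: [0,0,0,0,0]

```text
time: 5.4
position: [0.4795, -0.0418, 0.0587]
tcp_rot: [[-0.992, 0.123, 0.017], [0.123, 0.992, 0.002], [-0.017, 0.004, -1.0]]
force: [0.8, 0.5, -1.3]
width: 0.0356
```

```bash
python3 - <<'E'
from h import *
im=robot.get_image("top");a=im[100:260,290:440,::-1]
im2=robot.get_image("side");b=im2[150:310,290:450,::-1]
cv2.imwrite("pics/a2.png",np.hstack([cv2.resize(i,None,fx=2.5,fy=2.5,interpolation=cv2.INTER_CUBIC) for i in(a,b)]))
s=robot.get_state();print(s["position"].round(4),s["tcp_rot"].round(3).tolist())
E
```

```text
[ 0.4802 -0.0421  0.0598] [[-0.992, 0.123, 0.019], [0.123, 0.992, 0.001], [-0.019, 0.004, -1.0]]
```

View pics/a2.png

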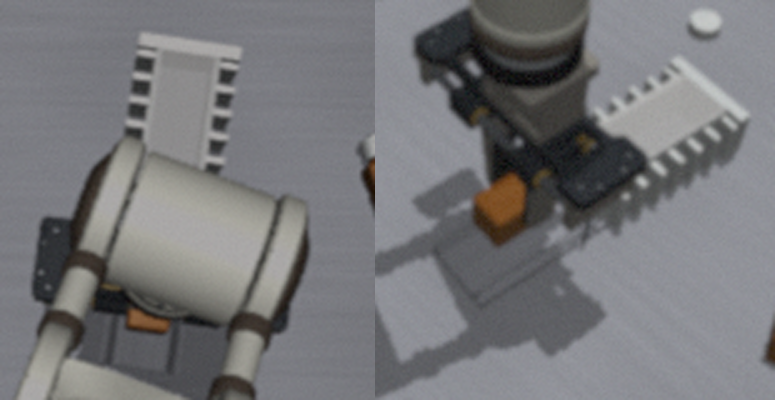

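The bottle hangs above the gutter, slightly left of its axis as the pose says. I'll shift 3 mm and lower.

Emit:
arm_command:
  translation:
    - [0,-0.003,-0.01]
    - [0,0,-0.01]
    - [0,0,-0.005]
    - [0,0,0]
    - [0,0,0]
  spin: [-0.3,0,0,0,0]

```text
time: 6.0
position: [0.4816, -0.0458, 0.0341]
tcp_rot: [[-0.991, 0.128, 0.022], [0.128, 0.992, 0.0], [-0.022, 0.003, -1.0]]
force: [0.6, 0.3, 0.5]
width: 0.0355
```

Emit:
arm_command:
  translation:
    - [0,0,-0.006]
    - [0,0,0]
    - [0,0,0]
  spin: [0,0,0]

```text
time: 6.3
position: [0.482, -0.046, 0.0281]
tcp_rot: [[-0.991, 0.128, 0.023], [0.128, 0.992, -0.0], [-0.023, 0.003, -1.0]]
force: [0.7, -0.5, -0.2]
width: 0.036
```

Emit:
arm_command:
  translation:
    - [0,0,0]
    - [0,0,0]
    - [0,0,0]
    - [0,0,0.015]
    - [0,0,0.03]
    - [0,0,0.02]
    - [-0.018,0.003,0]
    - [-0.02,0.003,0]
    - [-0.015,0.002,0]
    - [0,0,0]
    - [0,0,0]
  spin: [0,0,0,0,0,0,0,0,0,0,0]
  jaw: 0.35

```text
time: 7.4
position: [0.4297, -0.0385, 0.0982]
tcp_rot: [[-0.991, 0.128, 0.029], [0.128, 0.992, -0.002], [-0.029, 0.001, -1.0]]
force: [-0.0, -0.1, 0.6]
width: 0.0598
```

Emit:
arm_command:
  translation:
    - [0,0,0]
    - [0,0,0]
    - [0,0,0]
    - [0,0,0]
  spin: [0,0,0,0]
  jaw: 1.0

```text
time: 7.8
position: [0.4316, -0.0391, 0.0985]
tcp_rot: [[-0.991, 0.128, 0.03], [0.128, 0.992, -0.003], [-0.03, 0.001, -1.0]]
force: [-0.1, -0.6, 0.1]
width: 0.0298
```

```bash
python3 - <<'E'
from h import *
im=robot.get_image("top");a=im[100:260,290:440,::-1]
im2=robot.get_image("side");b=im2[150:310,290:450,::-1]
cv2.imwrite("pics/a3.png",np.hstack([cv2.resize(i,None,fx=2.5,fy=2.5,interpolation=cv2.INTER_CUBIC) for i in(a,b)]))
s=robot.get_state();print(s["position"].round(4),s["tcp_rot"].round(3).tolist(),s["width"])
E
```

```text
[ 0.4314 -0.039   0.0984] [[-0.991, 0.128, 0.03], [0.128, 0.992, -0.003], [-0.03, 0.001, -1.0]] 0.021671526260340794
```

View pics/a3.png

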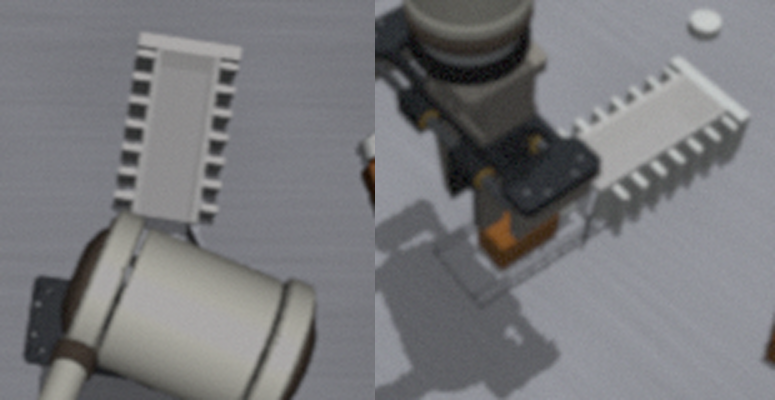

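The bottle lies in the gutter, with rear bottom corners near side pixels (332,246) and (340,256). I'll compute its rear position along the tube.

```bash
cat >> h.py <<'E'
M=np.array([.541,-.0532]);d=np.array([.9916,-.1297]);nn=np.array([.1297,.9916])
def tube(P): P=np.atleast_2d(P)[:,:2]-M; return np.c_[P@d,P@nn].round(4)
E
python3 - <<'E'
from h import *
px=lambda c:(np.array(c,float)+.5)/2.5-.5+[290-150,150]
q=px([(482+0,250),(500,268)])
print(tube(plane("side",[(332.5,249),(340,256.5)],.006)),tube(robot.get_state()["position"]))
# gutter near corners seen side at crop (435,248),(482,304)
print(tube(plane("side",[(314,249),(332.8,271.5)],.016)))
E
```

```text
[[-0.0908  0.0095]
 [-0.0895 -0.0141]] [[-1.105e-01 -1.000e-04]]
[[-0.1255  0.0275]
 [-0.1262 -0.037 ]]
```

Emit:
arm_command:
  translation:
    - [-0.006,0.001,-0.01]
    - [0,0,-0.02]
    - [0,0,-0.02]
    - [0,0,-0.015]
    - [0,0,-0.003]
    - [0,0,0]
    - [0,0,0]
  spin: [0,0,0,0,0,0,0]

```text
time: 8.6
position: [0.4224, -0.0372, 0.0259]
tcp_rot: [[-0.991, 0.128, 0.028], [0.128, 0.992, -0.002], [-0.028, 0.001, -1.0]]
force: [0.3, -1.1, -0.4]
width: 0.0005
```

Emit:
arm_command:
  translation:
    - [0,0,-0.006]
    - [0,0,0]
    - [0.008,-0.001,0]
    - [0.008,-0.001,0]
    - [0.008,-0.001,0]
    - [0.008,-0.001,0]
    - [0.008,-0.001,0]
    - [0.008,-0.001,0]
    - [0,0,0]
  spin: [0,0,0,0,0,0,0,0,0]

```text
time: 9.5
position: [0.4776, -0.0446, 0.0218]
tcp_rot: [[-0.991, 0.128, 0.033], [0.128, 0.992, -0.004], [-0.033, 0.0, -0.999]]
force: [0.2, -0.0, -0.7]
width: 0.0004
```

```bash
python3 - <<'E'
from h import *
im2=robot.get_image("side");b=im2[150:310,290:450,::-1]
cv2.imwrite("pics/a4.png",cv2.resize(b,None,fx=3,fy=3,interpolation=cv2.INTER_CUBIC))
s=robot.get_state();print(s["position"].round(4),tube(s["position"]),s["force"].round(1))
E
```

```text
[ 0.477  -0.0445  0.0216] [[-0.0646  0.0004]] [-0.3 -0.   0.1]
```

View pics/a4.png

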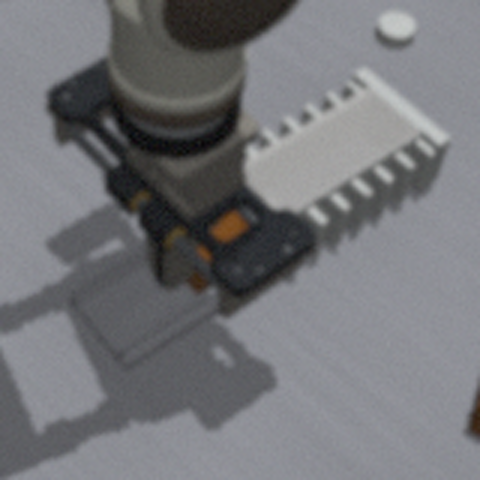

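The bottle is moving ahead of the fingers into the mouth. I'll continue about 42 mm.

Emit:
arm_command:
  translation:
    - [0.008,-0.001,0]
    - [0.008,-0.001,0]
    - [0.008,-0.001,0]
    - [0.008,-0.001,0]
    - [0.008,-0.001,0]
    - [0,0,0]
    - [0,0,0]
  spin: [0,0,0,0,0,0,0]

```text
time: 10.25
position: [0.5202, -0.0498, 0.0213]
tcp_rot: [[-0.991, 0.128, 0.032], [0.128, 0.992, -0.004], [-0.032, 0.0, -0.999]]
force: [-0.7, -0.2, 0.1]
width: 0.0006
```

Emit:
arm_command:
  translation:
    - [-0.02,0.003,0]
    - [-0.02,0.003,0.01]
    - [0,0,0.03]
    - [0,0,0.04]
    - [0,0,0.03]
    - [0,0,0]
    - [0,0,0]
  spin: [0,0,0,0,0,0,0]

```text
time: 10.95
position: [0.4756, -0.0425, 0.1334]
tcp_rot: [[-0.991, 0.128, 0.029], [0.128, 0.992, -0.003], [-0.029, 0.001, -1.0]]
force: [0.6, 0.8, -0.9]
width: 0.0004
```

Emit:
arm_command:
  translation:
    - [0.01,-0.02,0]
    - [0.012,-0.02,0]
    - [0.012,-0.025,0]
    - [0.012,-0.025,0]
    - [0.012,-0.025,0]
    - [0.012,-0.025,0]
    - [0.012,-0.02,0]
    - [0.01,-0.02,0]
    - [0.005,-0.01,0]
    - [0,0,0]
    - [0,0,0]
  spin: [2.6,2.6,2.6,2.6,2.6,2.6,2.6,2.6,2.6,2.6,0]
  jaw: 0.3

```text
time: 12.05
position: [0.5648, -0.2348, 0.1104]
tcp_rot: [[-0.942, -0.337, -0.003], [-0.337, 0.941, 0.023], [-0.005, 0.022, -1.0]]
force: [0.5, -0.2, -0.1]
width: 0.0644
```

```bash
python3 - <<'E'
from h import *
im=robot.get_image("top");a=im[100:260,290:450,::-1]
im2=robot.get_image("side");b=im2[150:310,310:490,::-1]
cv2.imwrite("pics/a5.png",np.hstack([cv2.resize(i,None,fx=2.3,fy=2.3,interpolation=cv2.INTER_CUBIC) for i in(a,b)]))
s=robot.get_state();print(s["position"].round(4),s["tcp_rot"].round(3).tolist(),s["width"])
E
```

```text
[ 0.5647 -0.2344  0.1108] [[-0.942, -0.336, -0.003], [-0.336, 0.942, 0.022], [-0.005, 0.022, -1.0]] 0.06399300951141364
```

View pics/a5.png

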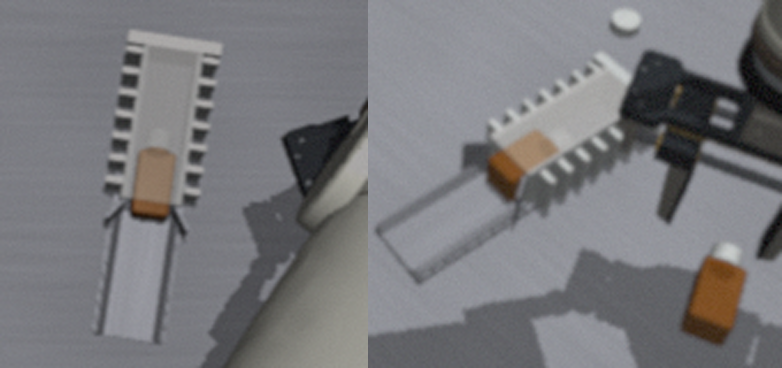

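The first bottle is about 70 mm inside (crop (152,180)), and the second still lies untouched at side-crop (715,300). I'll move over it.

Emit:
arm_command:
  translation:
    - [0.004,-0.012,0]
    - [0.003,-0.011,-0.01]
    - [0,0,-0.02]
    - [0,0,-0.02]
    - [0,0,0]
    - [0,0,0]
  spin: [-1,0,0,0,0,0]

```text
time: 12.75
position: [0.5724, -0.2613, 0.0571]
tcp_rot: [[-0.949, -0.315, -0.002], [-0.315, 0.949, 0.021], [-0.005, 0.021, -1.0]]
force: [-0.1, 0.0, 0.2]
width: 0.0644
```

Emit:
arm_command:
  translation:
    - [0,0.003,-0.015]
    - [0,0,-0.014]
    - [0,0,-0.005]
    - [0,0,0]
    - [0,0,0]
  spin: [0,0,0,0,0]

```text
time: 13.25
position: [0.5733, -0.2588, 0.0218]
tcp_rot: [[-0.949, -0.315, 0.0], [-0.315, 0.949, 0.02], [-0.007, 0.019, -1.0]]
force: [0.5, -0.2, 0.5]
width: 0.0649
```

Emit:
arm_command:
  translation:
    - [0,0,-0.003]
    - [0,0,0]
    - [0,0,0]
    - [0,0,0]
    - [0,0,0]
    - [0,0,0]
  spin: [0,0,0,0,0,0]
  jaw: 1.0

```text
time: 13.85
position: [0.5742, -0.2592, 0.02]
tcp_rot: [[-0.949, -0.315, 0.002], [-0.315, 0.949, 0.019], [-0.008, 0.017, -1.0]]
force: [-0.7, 0.2, -1.2]
width: 0.0361
```

Emit:
arm_command:
  translation:
    - [0,0,0.02]
    - [0,0,0.03]
    - [0,0,0.03]
    - [-0.005,0.01,0.01]
    - [-0.012,0.022,0]
    - [-0.012,0.022,0]
    - [-0.012,0.022,0]
    - [-0.012,0.022,0]
    - [-0.012,0.022,0]
    - [-0.012,0.022,0]
    - [-0.01,0.022,0]
    - [-0.01,0.02,0]
    - [-0.008,0.015,0]
    - [0,0,0]
    - [0,0,0]
  spin: [0,0,0,-2.6,-2.6,-2.6,-2.6,-2.6,-2.6,-2.6,-2.6,-2.6,-2.5,0,0]

```text
time: 15.35
position: [0.4631, -0.054, 0.1131]
tcp_rot: [[-0.989, 0.15, 0.012], [0.15, 0.989, 0.014], [-0.01, 0.016, -1.0]]
force: [1.3, 0.6, -1.4]
width: 0.0356
```

Emit:
arm_command:
  translation:
    - [0.003,0.009,-0.01]
    - [0,0,-0.02]
    - [0,0,-0.015]
    - [0,0,-0.005]
    - [0,0,0]
    - [0,0,0]
  spin: [1.2,0,0,0,0,0]

```text
time: 15.95
position: [0.4692, -0.0464, 0.0603]
tcp_rot: [[-0.992, 0.125, 0.014], [0.126, 0.992, 0.014], [-0.012, 0.015, -1.0]]
force: [0.2, -0.5, -0.8]
width: 0.0358
```

Emit:
arm_command:
  translation:
    - [-0.001,0.003,-0.01]
    - [0,0,-0.01]
    - [0,0,-0.005]
    - [0,0,0]
    - [0,0,0]
  spin: [0,0,0,0,0]

```text
time: 16.45
position: [0.4693, -0.0436, 0.0343]
tcp_rot: [[-0.992, 0.125, 0.016], [0.125, 0.992, 0.013], [-0.015, 0.015, -1.0]]
force: [0.2, -0.7, -1.5]
width: 0.0356
```

```bash
python3 - <<'E'
from h import *
im=robot.get_image("top");a=im[100:260,290:450,::-1]
im2=robot.get_image("side");b=im2[150:310,290:470,::-1]
cv2.imwrite("pics/a6.png",np.hstack([cv2.resize(i,None,fx=2.3,fy=2.3,interpolation=cv2.INTER_CUBIC) for i in(a,b)]))
s=robot.get_state();print(s["position"].round(4),tube(s["position"]),s["force"].round(1))
E
```

```text
[ 0.4694 -0.0436  0.0345] [[-0.0723  0.0002]] [-0.2  0.1 -1.2]
```

View pics/a6.png

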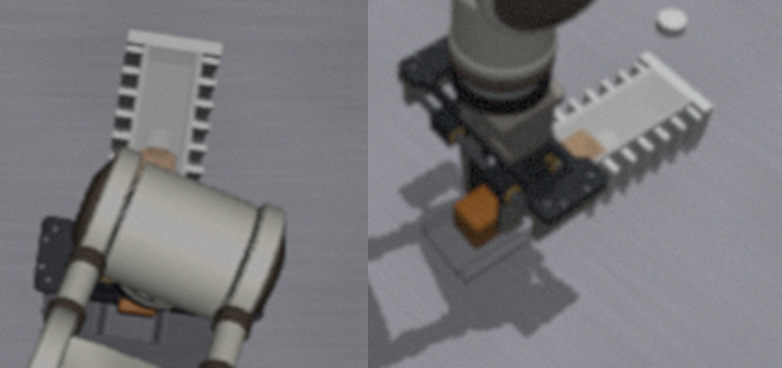

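The second bottle is over the gutter with its rear at side-crop (475,220), and the first hasn't moved. I'll lower it, release and back off.

Emit:
arm_command:
  translation:
    - [0,0,-0.007]
    - [0,0,0]
    - [0,0,0]
  spin: [-0.3,0,0]

```text
time: 16.85
position: [0.47, -0.0439, 0.0275]
tcp_rot: [[-0.991, 0.131, 0.018], [0.131, 0.991, 0.012], [-0.016, 0.014, -1.0]]
force: [-0.1, -0.1, -1.0]
width: 0.0357
```

Emit:
arm_command:
  translation:
    - [0,0,0]
    - [0,0,0]
    - [0,0,0]
    - [0,0,0.015]
    - [0,0,0.03]
    - [0,0,0.02]
    - [-0.018,0.002,0]
    - [-0.02,0.003,0]
    - [-0.015,0.002,0]
    - [0,0,0]
    - [0,0,0]
  spin: [0,0,0,0,0,0,0,0,0,0,0]
  jaw: 0.35

```text
time: 17.95
position: [0.4176, -0.0375, 0.0975]
tcp_rot: [[-0.991, 0.131, 0.024], [0.131, 0.991, 0.01], [-0.022, 0.013, -1.0]]
force: [-1.1, -0.3, 0.1]
width: 0.0598
```

Emit:
arm_command:
  translation:
    - [0,0,0]
    - [0,0,0]
    - [0,0,0]
    - [0,0,0]
    - [0,0,0]
  spin: [0,0,0,0,0]
  jaw: 1.0

```text
time: 18.45
position: [0.4196, -0.0381, 0.0976]
tcp_rot: [[-0.991, 0.131, 0.024], [0.131, 0.991, 0.01], [-0.023, 0.013, -1.0]]
force: [-0.2, 0.7, 0.8]
width: 0.0218
```

```bash
python3 - <<'E'
from h import *
im2=robot.get_image("side");b=im2[150:310,290:470,::-1]
cv2.imwrite("pics/a7.png",cv2.resize(b,None,fx=3.5,fy=3.5,interpolation=cv2.INTER_CUBIC))
s=robot.get_state();print(s["position"].round(4),tube(s["position"]),s["force"].round(1))
E
```

```text
[ 0.4196 -0.0381  0.0976] [[-0.1224 -0.0008]] [-0.1 -0.4  0.3]
```

View pics/a7.png

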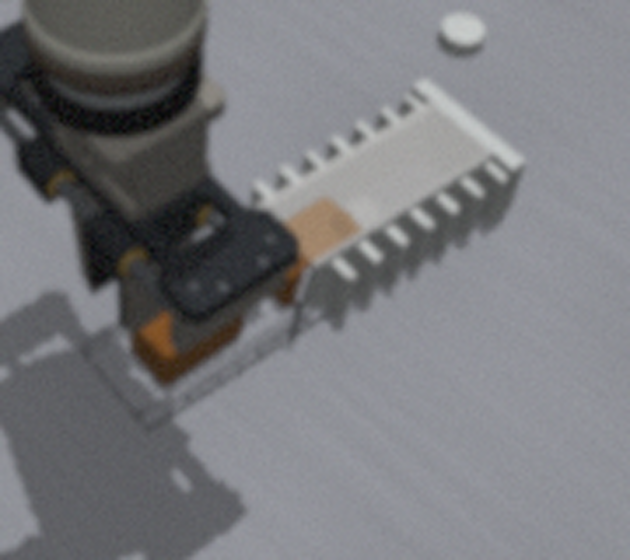

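The second bottle sits in the gutter, rear at crop (160,365), about -103 mm along the axis. I'll descend behind it.

Emit:
arm_command:
  translation:
    - [-0.006,0.001,-0.01]
    - [0,0,-0.02]
    - [0,0,-0.02]
    - [0,0,-0.015]
    - [0,0,-0.006]
    - [0,0,0]
    - [0,0,0]
  spin: [0,0,0,0,0,0,0]

```text
time: 19.2
position: [0.4105, -0.0362, 0.0219]
tcp_rot: [[-0.991, 0.131, 0.023], [0.131, 0.991, 0.01], [-0.021, 0.013, -1.0]]
force: [-0.2, -0.1, -0.9]
width: 0.0003
```

Emit:
arm_command:
  translation:
    - [0.008,-0.001,0]
    - [0.008,-0.001,0]
    - [0.008,-0.001,0]
    - [0.008,-0.001,0]
    - [0.008,-0.001,0]
    - [0.008,-0.001,0]
    - [0.008,-0.001,0]
    - [0.008,-0.001,0]
    - [0,0,0]
  spin: [0,0,0,0,0,0,0,0,0]

```text
time: 20.1
position: [0.4825, -0.0456, 0.0239]
tcp_rot: [[-0.991, 0.13, 0.027], [0.13, 0.991, 0.009], [-0.025, 0.012, -1.0]]
force: [-0.4, 0.3, 0.0]
width: 0.0006
```

```bash
python3 - <<'E'
from h import *
im2=robot.get_image("side");b=im2[150:310,290:470,::-1]
cv2.imwrite("pics/a8.png",cv2.resize(b,None,fx=3.5,fy=3.5,interpolation=cv2.INTER_CUBIC))
s=robot.get_state();print(s["position"].round(4),tube(s["position"]),s["force"].round(1))
E
```

```text
[ 0.482  -0.0454  0.0238] [[-0.0595  0.    ]] [ 0.5 -0.1 -0.5]
```

View pics/a8.png

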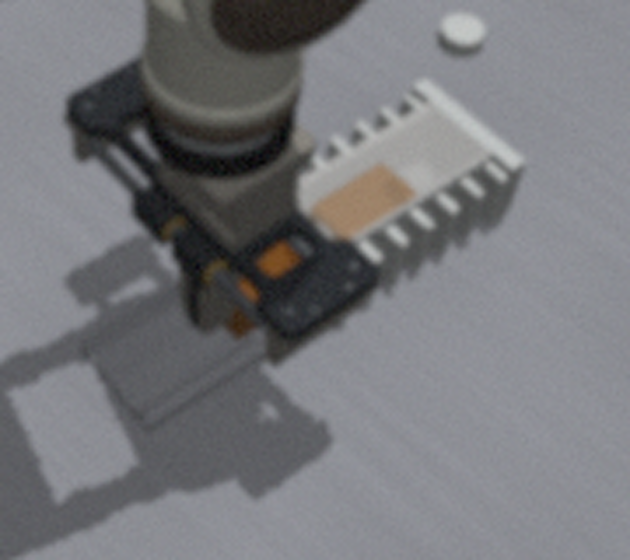

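The second bottle is pushing the first in. I'll go the last 27 mm slowly.

Emit:
arm_command:
  translation:
    - [0.006,-0.001,0]
    - [0.006,-0.001,0]
    - [0.005,-0.001,0]
    - [0.003,0,0]
    - [0.002,0,0]
    - [0,0,0]
  spin: [0,0,0,0,0,0]

```text
time: 20.75
position: [0.5045, -0.0484, 0.0235]
tcp_rot: [[-0.991, 0.13, 0.024], [0.13, 0.991, 0.009], [-0.022, 0.012, -1.0]]
force: [-1.1, -0.4, -1.0]
width: 0.0006
```

Emit:
arm_command:
  translation:
    - [0.002,0,0]
    - [0.001,0,0]
    - [0,0,0]
  spin: [0,0,0]

```text
time: 21.05
position: [0.5074, -0.0483, 0.0234]
tcp_rot: [[-0.991, 0.13, 0.023], [0.13, 0.991, 0.009], [-0.022, 0.012, -1.0]]
force: [-2.3, 0.2, 0.9]
width: 0.0005
```

Emit:
arm_command:
  translation:
    - [0.002,0,0]
    - [0,0,0]
  spin: [0,0]

```text
time: 21.25
position: [0.5091, -0.0481, 0.0233]
tcp_rot: [[-0.991, 0.13, 0.022], [0.13, 0.991, 0.01], [-0.021, 0.012, -1.0]]
force: [-1.3, -0.3, 1.4]
width: 0.0005
```

Emit:
arm_command:
  translation:
    - [0.002,0,0]
    - [0,0,0]
  spin: [0,0]

```text
time: 21.45
position: [0.5091, -0.048, 0.0231]
tcp_rot: [[-0.991, 0.129, 0.017], [0.129, 0.992, 0.01], [-0.016, 0.012, -1.0]]
force: [0.2, 0.3, 0.2]
width: 0.0001
```

Emit:
arm_command:
  translation:
    - [0.003,0,0]
    - [0,0,0]
  spin: [0,0]

```text
time: 21.65
position: [0.509, -0.0478, 0.0226]
tcp_rot: [[-0.992, 0.128, 0.009], [0.128, 0.992, 0.011], [-0.008, 0.012, -1.0]]
force: [-0.1, -0.1, 0.2]
width: 0.0002
```

Emit:
arm_command:
  translation:
    - [0.003,0,0]
  spin: [0]

```text
time: 21.75
position: [0.5093, -0.0476, 0.0222]
tcp_rot: [[-0.992, 0.128, 0.002], [0.128, 0.992, 0.011], [-0.001, 0.011, -1.0]]
force: [-17.1, -0.5, 14.8]
width: 0.0002
```

The TCP stopped at -32 mm on the axis (rear face about -22) with 17 N resisting, so the bottles are home. I'll retreat clear and look.

Emit:
arm_command:
  translation:
    - [-0.01,0.001,0]
    - [-0.02,0.003,0]
    - [-0.02,0.003,0.01]
    - [0,0,0.04]
    - [0,0,0.04]
    - [-0.03,0.02,0.04]
    - [-0.03,0.04,0.02]
    - [0,0.04,0]
    - [0,0.04,0]
    - [0,0.04,0]
    - [0,0.04,0]
    - [0,0,0]
    - [0,0,0]
  spin: [0,0,0,0,0,0,0,0,0,0,0,0,0]

```text
time: 23.05
position: [0.406, 0.1848, 0.178]
tcp_rot: [[-0.991, 0.131, 0.04], [0.132, 0.991, 0.015], [-0.037, 0.02, -0.999]]
force: [-0.3, -0.2, 0.3]
width: 0.0006
```

```bash
python3 - <<'E'
from h import *
im=robot.get_image("top");a=im[100:260,290:450,::-1]
im2=robot.get_image("side");b=im2[150:310,290:470,::-1]
cv2.imwrite("pics/a9.png",np.hstack([cv2.resize(i,None,fx=2.3,fy=2.3,interpolation=cv2.INTER_CUBIC) for i in(a,b)]))
s=robot.get_state();print(s["position"].round(4),s["time"],s["force"].round(1))
E
```

```text
[0.406  0.1838 0.1779] 23.15 [-0.8  0.2  0.3]
```

View pics/a9.png

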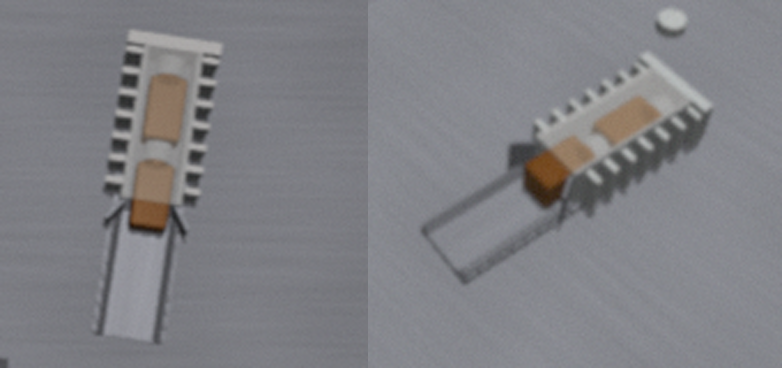

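Both bottles are in line in the tube. The second's rear top edge is at about crop (148,226), and the first's cap reaches the end wall at about (173,57). Quick number check before handing in.

```bash
python3 - <<'E'
from h import *
px=lambda c:(np.array(c,float)+.5)/2.3-.5+[290,100]
print("rear top edge",tube(plane("top",px([(148,226)]),.042)),"gap 2nd cap/1st base",tube(plane("top",px([(162,140)]),.042)))
print("expected rear corners top px", ((proj("top",[[*(M+d*-.022),.042]])-[290,100]+.5)*2.3-.5).round(1))
im=cv2.imread("pics/a9.png")
cv2.imwrite("pics/a9z.png",cv2.resize(im[30:240,90:230],None,fx=2.8,fy=2.8))
E
```

```text
rear top edge [[-0.0216 -0.0019]] gap 2nd cap/1st base [[ 0.0609 -0.0041]]
expected rear corners top px [[145.9 226.2]]
```

View pics/a9z.png

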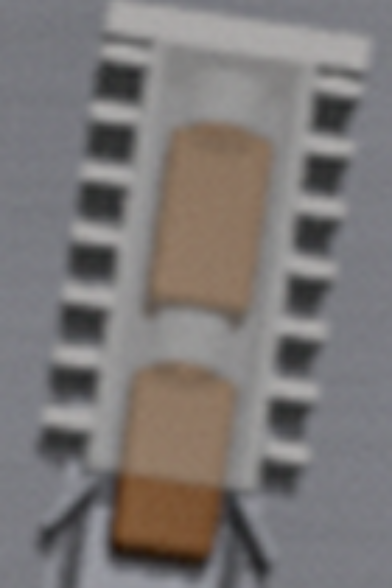

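The rear face is at -21.6 mm (expected -22), and the contact between the bottles is at about 61 mm (expected 62). Both are home.

```bash
python3 -c "
from bench import robot
print(robot.hand_in())"
```

```text
the job is handed in; nothing more can be done
None
```

Both small amber bottles are in the cold tube, cap first, and I handed the job in at about 23 s of the 72 s allowed.

- **First bottle:** I laid it in the gutter and pushed it about 70 mm into the tube with shut fingers. The second bottle was still untouched on the table.
- **Second bottle:** I laid it behind the first and pushed it in. The fingers stopped at the expected point against about 17 N of resistance, with the first bottle against the closed end. I then backed the arm well clear.
- **Last checks:** In the final pictures the second bottle's rear face is at -21.6 mm (-22 expected). The contact between the bottles is at about 61 mm (62 expected), within the calibration error.

The tool tilted by up to about 2° during the moves, with no effect I could see. No check failed or disagreed.

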